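# Wind an empty reagent cassette out to waste

### The arm

A 6-joint arm with a two-finger parallel gripper is mounted at the origin on the work surface. World frame = base frame: x ahead of the robot, y to its left, z up, the work surface at z = 0. Lengths are in m, angles in degrees, forces in N, time in s.
With the tool pointing down it reaches from about 0.25 to 0.725 m from the base axis. Payload 9.7 kg.
Tool frame: the origin (TCP) lies between the finger pads; the fingertips stand 11 mm ahead of it and the grasp point (between the pads) lies 8 mm behind it; y points along the fingers, x is the direction in which the jaws open and shut, and the axes are right-handed (so a half turn about y gives the same grasp; the last joint's range is limited). The gripper opens to 85 mm and grips with 20 to 120 N. Pads are 22 mm wide; open, the fingers measure 114 mm over their backs; the gripper's body (76 mm by 85 mm) begins 54 mm behind the grasp point. The pads swing forward as they close: fully open they stand 13 mm farther back than shut.
Start: joints at [65.604, 4.979, 10.078, 95.1, 0, 90], TCP at [0.227, 0.501, 0.242] pointing down, gripper open.
Joint ranges: [-179.16, 179.16], [-48.56, 103.87], [-65.8, 70.77], [-126.05, 130.52], [-82.76, 87.17], [-180, 180]. Speed limits (degrees/s): [127.2, 127.2, 147.25, 180, 180, 180].

### API

Orientations are given as [roll, pitch, yaw] about the fixed x, y, z axes, in that order (R = Rz(yaw) Ry(pitch) Rx(roll)).
In Python, from workcell import bot, vision gives the robot as it stands. The module is installed in compiled form; this text tells all that it offers.
- The arm moves only by the shell command python3 -m crank 'ROWS' [OPENING] [FORCE]. ROWS is text: rows parted by semicolons, each of 6 numbers parted by spaces: the shift along the tool's x, y, z in m, then the turn, a rotation vector about the tool's x, y, z in rad. A call has 1 to 8 rows; each row is the pose to reach, as a shift and turn from the pose commanded when the call began, along the tool's axes at that moment; what a row does not reach only later rows make up. A row lasts 1/10 s, in which the tool goes at most 50 mm and 8.59 degrees, less where a joint would pass 70% of its speed; a pose out of reach is approached as far as the arm can. A call with a gripper value outside its range is refused whole. OPENING is the gripper's target within -1 to 1 (shut at 1, half-way at 0, fully open at -1), set as the call begins (- or left out, the last holds). The fingers move at their own pace and stop on an object; FORCE is the grip in N (left out, the last holds). Time passes only in rows, so rows that repeat a pose let the fingers close. It gives the time, the measured TCP pose, the force and the opening at its end, in the units of the state.
- bot.get_obs(): the state, without advancing time (a new reading comes with each control period).
- vision.camera(name): name is "side" or "top"; returns the picture (384x512x3 uint8, red, green, blue); there is no depth.
- vision.get_calibration(name): a dict with "fx", "fy", "cx", "cy" (pixels), "distortion" ([k1, k2, p1, p2, k3] as OpenCV has them; the pictures are not rectified), "rvec" (rotation vector, rad) and "tvec" (3), from world to camera coordinates, as OpenCV has them. Camera axes: x right, y down, z forward; pixel columns grow to the right and rows downward; lengths in m; the calibration is good to about 2 mm. A picture is of the moment at which its call begins. get_calibration takes no time and is no camera call.
- bot.job_done(): hands the job in, once; it reports no verdict.
The state is a dict: "time": time; "q": joint angles; "qd": joint speeds; "joint_efforts": joint torques, N m; "ee_pos": TCP position; "tcp_rot": TCP orientation; "wrist_force": force on the tool from outside, world axes, zero at the start; "torque": the same for the moment, N m; "opening": finger opening in m.
Only numpy, scipy, OpenCV 4.12 (cv2) and the standard library are available. Lean on these libraries where they do the work, as an engineer would, in place of code of your own. Each camera call takes 0.05 s, during which the arm holds its last target. There are 200 camera calls.

### The job

Throw out the empty two-necked reagent cassette: slide it across the ejector's deck into the lane, square against the lane's back fence in front of the ram, then take the crank by its loose grip sleeve and wind it clockwise until the ram has pushed the cassette out through the sprung flap into the waste tub. Wind the crank back to its home stop before letting go: keep the sleeve held the whole time, because the crank is sprung and flies back if released. Keep the robot off the flap and leave the bottles and everything else standing where they are.

Things in the scene. Friction and masses are not known exactly. Their poses are not given: they have to be found in the camera images.
- ejector: The ejector: a cream bench unit, fixed, pose differs per start. Origin on the bench under it, z up; its -x side (teal bumper, front at x = -152 mm) faces the robot; the ram pushes to +y. Flat deck at z = 90 mm, x = -140 to 80, y = -300 to 58 mm. Lane along y at x about 0, open towards the robot; ram at its -y end, flap at its +y end. Gearbox x = -45 to 45, y = -280 to -125 mm, top z = 140 mm.
- lane (a point): Where the cassette should stand: point on the deck (z = 90 mm) at x = 4, y = -40 mm of the ejector, under the middle of a cassette touching the lane's back fence (25 mm high, inner face at x = 22 mm). Up to 15 mm either way along the lane is fine. Axes as the ejector's.
- doorway (a point): Middle of the flap doorway's sill, on the deck at x = -3, y = 54 mm of the ejector. The wall round it is 8 mm thick and 78 mm high, the doorway 50 mm wide (x) and 66 mm high. On the robot's side a slanted funnel plate, 25 mm high, leads in from x = -53, y = 16 mm to x = -28, y = 52 mm. The deck ends here; the tub stands behind.
- tub (a point): Centre of the inner floor of the grey open waste tub (inside 122 by 142 mm, rim 82 mm over the bench, below the deck's level). Axes as the ejector's.
- cassette: The empty reagent cassette, loose on the deck before the lane: a white plastic block 36 mm (x) by 60 mm (y) by 42 mm high with two open, uncapped necks 18 mm wide and 8 mm high on top. Origin: centre of its underside. About 80 to 170 g. Starts with its long side roughly along the lane (within 0.3 rad).
- cassette_mid (a point): The middle of the cassette, 22 mm over its underside.
- crank (a joint): Crank angle, rad: 0 at its home stop, growing as it is wound clockwise seen from above, stop at 9.5 (one and a half turns). Drives the ram 14.9 mm per rad. A spring always turns it home: 0.04 N m at 0, 0.23 N m at the end (under 5 N at the sleeve), so it flies back if let go. The cassette drops out through the flap late, between about 8 and 9.2.
- crank_axis (a point): Point on the crank's upright axis, on the gearbox top (z = 140 mm), at x = 0, y = -190 mm of the ejector. At home the crank arm points to the ejector's -y. The sleeve circles this axis at a radius of 55 mm.
- sleeve: The crank's black upright grip sleeve, 24 mm diameter, 60 mm high, spinning freely on its pin, so the gripper need not turn as it goes round. Origin: centre of its lower end, 157 mm over the bench, just over the arm (top at 154 mm); a flat pin head 18 mm wide stands up to 5 mm over the sleeve. Grip it from above. Its own yaw means nothing.
- ram (a joint): Travel of the steel ram along the lane, m: 0 at home (face at y = -90 mm of the ejector, 30 mm wide, its top 41 mm over the deck) to 0.141 (face at y = 51 mm, just inside the flap). Geared to the crank.
- flap (a joint): Angle of the light sprung flap (47 mm wide, 62 mm high, hinged along its top edge), rad: 0 shut, growing as it swings out over the tub. It shuts by itself.
- bottle_a: Bystander: white capped bottle, 28 mm diameter, 58 mm high, on the deck before the flap's funnel. Origin: underside centre.
- bottle_b: Bystander: white capped bottle, 28 mm diameter, 58 mm high, on the deck before the gearbox. Origin: underside centre.
- jar: Bystander: white capped jar, 40 mm diameter, 42 mm high, on the deck before the gearbox. Origin: underside centre.
- beaker: Bystander: clear beaker, 70 mm diameter, 85 mm high, on the bench.
- basket: Bystander: white open basket 100 by 160 by 50 mm, on the bench.
- wash_bottle: Bystander: white bottle, 60 mm diameter, 130 mm high, on the bench.
- filter_case: Bystander: grey case 70 by 100 by 35 mm, on the bench.

How it is judged (in metres and radians):
On the way, in this order (a step that is already met when the one before it is completed fails the run):
1. the cassette stands in the lane, square against the back fence (within about 10 mm), in front of the ram (x of cassette in the frame of ejector between -0.007 and 0.012 m and y of cassette in the frame of ejector between -0.064 and 0.005 m and angle between the y axis of cassette and the y axis of ejector, either way round below 0.2 rad and angle between cassette's own z axis and vertical below 0.1 rad and value of joint crank below 0.3 rad), for 0.2 s.
2. the cassette lies in the waste tub, pushed out by the ram, the crank still wound out and its sleeve in the fingers (z of cassette_mid in the frame of ejector below 0.075 m and y of cassette_mid in the frame of ejector between 0.062 and 0.206 m and x of cassette_mid in the frame of ejector between -0.066 and 0.06 m and value of joint crank above 5 rad and contact force between the fingers and sleeve above 0.1 N), for 0.1 s.
3. the crank is wound back almost home with the sleeve still in the fingers (value of joint crank below 1.4 rad and contact force between the fingers and sleeve above 0.1 N), for 0.1 s.
At the end, for the whole second after the job is handed in: The cassette lies at rest in the waste tub (its middle inside the walls and below 75 mm over the bench), the crank is home (below 0.15 rad), the flap is shut (below 0.15 rad), and the sleeve is released (z of cassette_mid in the frame of ejector below 0.075 m and y of cassette_mid in the frame of ejector between 0.062 and 0.206 m and x of cassette_mid in the frame of ejector between -0.066 and 0.06 m and linear speed of cassette below 0.02 m/s and value of joint each of crank, flap below 0.15 rad and contact force between the fingers and sleeve below 0.1 N); the robot touches nothing.
It fails at once if the sleeve is not in the fingers while the crank is more than 1.5 rad from home (value of joint crank above 1.5 rad and contact force between the fingers and sleeve below 0.1 N).
It fails at once if the robot touches the flap (contact force between any of the fingers, the arm and flap above 0.5 N).
It fails at once if a bystander is moved more than 30 mm or tipped over (distance of any of bottle_a, bottle_b, jar, beaker, basket, wash_bottle, filter_case from where it was at the start of the episode above 0.03 m or angle between any of bottle_a, bottle_b, jar, beaker, basket, wash_bottle, filter_case's own z axis and vertical above 0.5 rad).
It also fails if it takes over 72 s, if anything falls off the work surface, if the arm or the gripper's body presses on something with over 40 N, if the wrist force passes 120 N, or if a joint passes its speed limit or range.

## Working session

There is one attempt and no reset: what is moved stays moved. The work goes in short steps, Python scripts to look and compute and a shell command to move; the robot and the scene stay as the last step left them, time stands still between calls to the robot, and variables do not carry over. Pictures are saved under pics/ and viewed, about 8 in all and at most 12, crops included, and the job is handed in when it is done.

```bash
mkdir -p pics; python3 - <<'E'
from workcell import bot, vision
import cv2
for n in("top","side"):
    cv2.imwrite(f"pics/{n}0.png",cv2.cvtColor(vision.camera(n),cv2.COLOR_RGB2BGR)); 
    print(vision.get_calibration(n))
print(bot.get_obs())
E
```

```text
{'fx': 456.03502390861195, 'fy': 456.03502390861195, 'cx': 261.6038449254774, 'cy': 192.4102750841752, 'distortion': array([-0.13176721,  0.        ,  0.        ,  0.        ,  0.        ]), 'rvec': array([ 2.22316914, -2.1595032 ,  0.09114127]), 'tvec': array([-0.03318576,  0.52217059,  1.49270028])}
{'fx': 404.17373770625926, 'fy': 404.17373770625926, 'cx': 258.13363591840465, 'cy': 190.39451902697422, 'distortion': array([-0.05383721,  0.        ,  0.        ,  0.        ,  0.        ]), 'rvec': array([ 0.21967254, -2.77371481,  1.30739757]), 'tvec': array([0.53618636, 0.14204391, 1.14193616])}
{'time': 0.1, 'q': array([6.56024914e+01, 5.00620835e+00, 1.00379793e+01, 9.50985087e+01,
       3.98011031e-05, 9.00005574e+01]), 'qd': array([ 0.09567845,  0.02030582,  0.13913969,  0.01726369, -0.00370161,
       -0.06394875]), 'joint_efforts': array([-5.54999096e-04, -5.21562624e+01,  4.65653622e+01,  1.60136854e-02,
       -3.42194062e-05,  6.70863130e-06]), 'ee_pos': array([0.22710561, 0.50070987, 0.24166156]), 'tcp_rot': array([-8.99999608e+01,  6.67376924e-02,  6.56019340e+01]), 'wrist_force': array([-0.37372887, -0.21578962, -0.11021654]), 'torque': array([ 0.01673101, -0.00991871,  0.04537227]), 'opening': 0.08542576589358533}
```

View pics/top0.png

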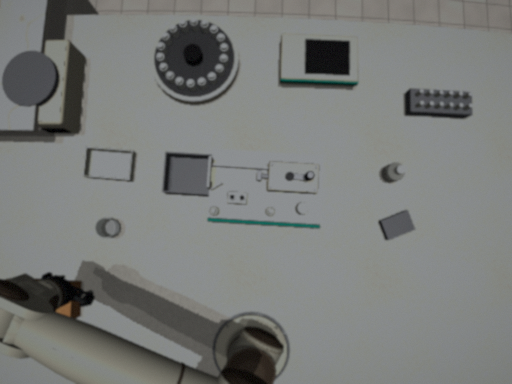

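View pics/side0.png

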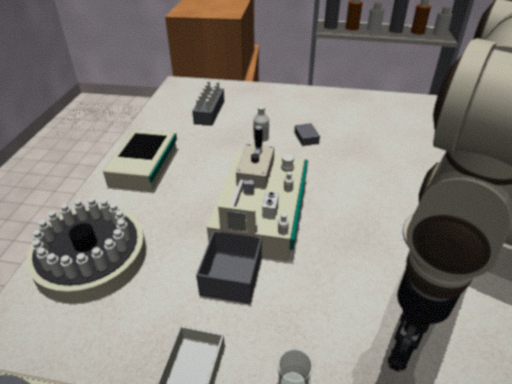

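```bash
python3 - <<'E'
import cv2,numpy as np
a=cv2.imread("pics/top0.png")[140:240,155:330]
b=cv2.imread("pics/side0.png")[120:310,190:320]
cv2.imwrite("pics/c1.png",cv2.resize(a,None,fx=4.5,fy=4.5,interpolation=cv2.INTER_CUBIC))
cv2.imwrite("pics/c2.png",cv2.resize(b,None,fx=3.1,fy=3.1,interpolation=cv2.INTER_CUBIC))
E
```

```text
(no output)
```

View pics/c1.png

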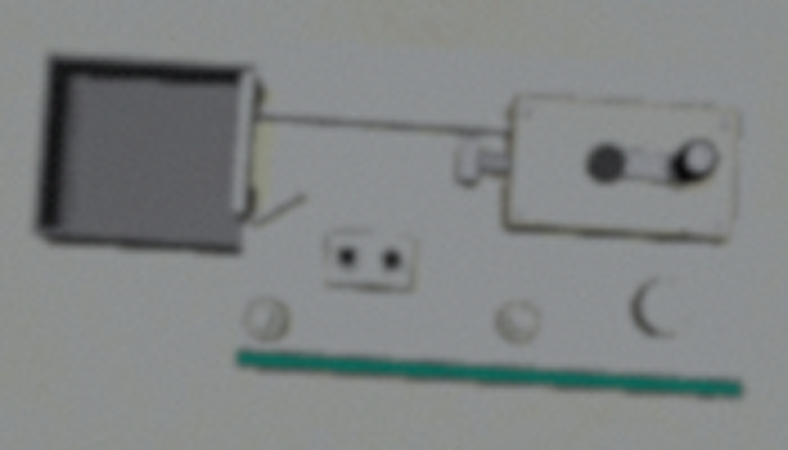

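View pics/c2.png

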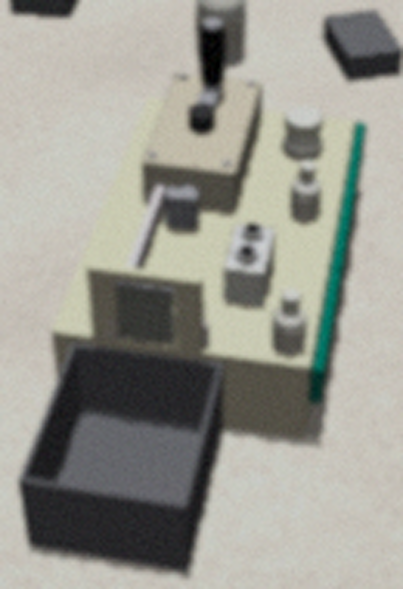

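```bash
cat > h.py <<'E'
import numpy as np, cv2
from workcell import bot, vision
def ray(cam,uv,z):
    c=vision.get_calibration(cam);K=np.array([[c["fx"],0,c["cx"]],[0,c["fy"],c["cy"]],[0,0,1]])
    R=cv2.Rodrigues(c["rvec"])[0]; p=cv2.undistortPoints(np.array([[uv]],float),K,c["distortion"])[0,0]
    o=-R.T@c["tvec"]; d=R.T@np.array([*p,1]); return (o+d*(z-o[2])/d[2])
def fitpose(E,W):
    E=np.array(E);W=np.array(W);e=E.mean(0);w=W.mean(0);a=E-e;b=W-w
    th=np.arctan2((a[:,0]*b[:,1]-a[:,1]*b[:,0]).sum(),(a*b).sum())
    R=np.array([[np.cos(th),-np.sin(th)],[np.sin(th),np.cos(th)]]);return R,w-R@e,th
E
cat > m.py <<'E'
from h import *
t=lambda x,y:((x+.5)/4.5-.5+155,(y+.5)/4.5-.5+140)
s=lambda x,y:((x+.5)/3.1-.5+190,(y+.5)/3.1-.5+120)
P=[("top",t(515,97),.14,45,-125),("top",t(740,108),.14,45,-280),("top",t(725,238),.14,-45,-280),("top",t(504,226),.14,-45,-125),
("top",t(702,157),.221,0,-245),("top",t(606,162),.16,0,-190),("side",s(211,22),.220,0,-245),
("side",s(232,180),.14,-45,-125),("side",s(146,164),.14,45,-125),("side",s(262,88),.14,-45,-280),("side",s(181,78),.14,45,-280)]
W=[ray(c,u,z)[:2] for c,u,z,_,_ in P];E=[(x/1e3,y/1e3) for *_,x,y in P]
for n,idx in(("top",range(6)),("all",range(11))):
    R,T,th=fitpose([E[i] for i in idx],[W[i] for i in idx]);print(n,T,np.degrees(th))
    for i in range(11):print(P[i][0],P[i][3:],np.round(1e3*(R.T@(W[i]-T)),1))
for c,u,z in[("top",t(347,257),.138),("top",t(391,259),.138),("side",s(254,232),.138),("side",s(247,254),.138),("top",t(268,318),.148),("top",t(518,321),.148),("top",t(660,305),.132),("top",t(237,358),.08),("top",t(743,388),.08),("top",t(145,160),.0),("top",t(255,118),.115),("top",t(510,131),.115),("side",s(290,300),.148),("side",s(306,170),.148),("side",s(303,118),.132)]:
    w=ray(c,u,z);print(c,w.round(4),np.round(1e3*(R.T@(w[:2]-T)),1))
E
python3 m.py
```

```text
top [0.57236303 0.09157266] -1.9667045386488213
top (45, -125) [  43.  -126.9]
top (45, -280) [  45.5 -280.8]
top (-45, -280) [ -44.  -275.3]
top (-45, -125) [ -45.5 -124.8]
top (0, -245) [   0.7 -247.3]
top (0, -190) [   0.3 -190. ]
side (0, -245) [   7.  -256.9]
side (-45, -125) [ -39.2 -119.6]
side (45, -125) [  43.  -128.1]
side (-45, -280) [ -41.7 -273.4]
side (45, -280) [  41.7 -275.7]
all [0.57510159 0.09159818] -2.4504139101888165
top (45, -125) [  41.3 -126.6]
top (45, -280) [  45.2 -280.5]
top (-45, -280) [ -44.4 -275.8]
top (-45, -125) [ -47.1 -125.4]
top (0, -245) [   0.  -247.4]
top (0, -190) [  -0.8 -190.1]
side (0, -245) [   6.4 -256.9]
side (-45, -125) [ -41. -120.]
side (45, -125) [  41.3 -127.9]
side (-45, -280) [ -42.2 -273.8]
side (45, -280) [  41.3 -275.5]
top [0.4986 0.0741 0.138 ] [-75.7 -20.8]
top [0.4981 0.0442 0.138 ] [-74.9 -50.6]
side [0.4999 0.0406 0.138 ] [-72.9 -54.2]
side [0.502  0.0702 0.138 ] [-72.2 -24.5]
top [0.4554 0.1253 0.148 ] [-121.    28.5]
top [ 0.4583 -0.0426  0.148 ] [-110.9 -139.1]
top [ 0.4725 -0.1395  0.132 ] [ -92.6 -235.3]
top [0.4285 0.1523 0.08  ] [-149.    54.4]
top [ 0.4176 -0.2049  0.08  ] [-144.7 -303. ]
top [0.575  0.2353 0.    ] [ -6.2 143.5]
top [0.5945 0.1423 0.115 ] [17.2 51.5]
top [ 0.5906 -0.0345  0.115 ] [  20.9 -125.3]
side [0.4589 0.1317 0.148 ] [-117.8   35.1]
side [ 0.4635 -0.0416  0.148 ] [-105.8 -137.8]
side [ 0.4762 -0.146   0.132 ] [ -88.7 -241.6]
```

```bash
cat > go.py <<'E'
import sys
from h import *
from scipy.spatial.transform import Rotation as Ro
# args: ejector x y (mm), world z (mm), [yaw rel ejector deg] -> tool shift & turn
T=np.array([.573,.0913]);th=np.radians(-1.8)
x,y,z=[float(v)/1e3 for v in sys.argv[1:4]]
R=np.array([[np.cos(th),-np.sin(th)],[np.sin(th),np.cos(th)]])
o=bot.get_obs();C=Ro.from_euler('xyz',o["tcp_rot"],degrees=True)
G=Ro.from_euler('xyz',[-90,0,-1.8],degrees=True)
w=np.r_[T+R@[x,y],z]
print("t",round(o["time"],2),"ej mm",np.round(1e3*(R.T@(o["ee_pos"][:2]-T)),1),"z",round(1e3*o["ee_pos"][2],1),"q",o["q"].round(0),"F",o["wrist_force"].round(1),"op",round(o["opening"]*1e3,1))
print("shift",C.inv().apply(w-o["ee_pos"]).round(4),"turn",(C.inv()*G).as_rotvec().round(3))
E
python3 -m crank '-0.10 0 -0.12 0 0.3 0; -0.19 0 -0.23 0 0.6 0; -0.19 0 -0.23 0 0.6 0; -0.19 0 -0.23 0 0.6 0; -0.19 0 -0.23 0 0.6 0; -0.19 0 -0.23 0 0.6 0; -0.19 0 -0.23 0 0.6 0; -0.19 0 -0.23 0 0.6 0' 1 30
python3 go.py -120 -36 250
```

```text
time: 0.9
ee_pos: [0.3586, 0.232, 0.2422]
tcp_rot: [-90.0, 0.0, 31.0]
wrist_force: [0.9, 0.4, 0.2]
opening: -0.0001
t 0.9 ej mm [-218.7  133.9] z 242.2 q [ 33. -12.  -6.  96.   0.  92.] F [0.9 0.4 0.2] op -0.1
shift [-0.0092 -0.0079 -0.1963] turn [-0.     0.573 -0.   ]
```

```bash

python3 -m crank '-0.009 0 -0.196 0 0.573 0; -0.009 0 -0.196 0 0.573 0; -0.009 0 -0.196 0 0.573 0; -0.009 0 -0.196 0 0.573 0; -0.009 0 -0.196 0 0.573 0; -0.009 0 -0.196 0 0.573 0; -0.009 0 -0.196 0 0.573 0'
python3 go.py -120 -36 113
```

```text
time: 1.6
ee_pos: [0.4517, 0.0621, 0.2421]
tcp_rot: [-90.0, 0.0, -1.4]
wrist_force: [0.1, 0.0, 0.5]
opening: 0.0004
t 1.6 ej mm [-120.3  -32.9] z 242.1 q [ 8. -8. -2. 95.  0. 99.] F [0.1 0.  0.5] op 0.4
shift [ 0.0003  0.1291 -0.0031] turn [-0.     0.006 -0.001]
```

```bash

python3 -m crank '0 0.04 -0.004 0 0.006 0; 0 0.08 -0.004 0 0.006 0; 0 0.115 -0.004 0 0.006 0; 0 0.129 -0.004 0 0.006 0; 0 0.129 -0.004 0 0.006 0; 0 0.129 -0.004 0 0.006 0'
python3 go.py -120 -37 113
python3 - <<'E'
from h import *
cv2.imwrite("pics/s1.png",cv2.resize(cv2.cvtColor(vision.camera("side"),cv2.COLOR_RGB2BGR)[120:310,170:350],None,fx=3.1,fy=3.1,interpolation=cv2.INTER_CUBIC))
E
```

```text
time: 2.2
ee_pos: [0.4524, 0.0574, 0.1149]
tcp_rot: [-90.0, -0.1, -1.9]
wrist_force: [0.0, 0.6, 0.4]
opening: -0.0
t 2.2 ej mm [-119.5  -37.6] z 114.9 q [  7.  -9. -17.  81.   0.  99.] F [0.  0.6 0.4] op -0.0
shift [-0.0005  0.0019  0.0006] turn [-0.    -0.001  0.002]
```

View pics/s1.png

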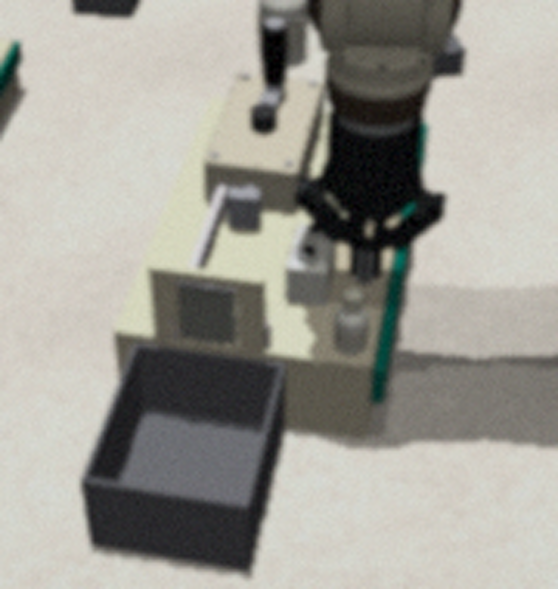

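```bash

python3 -m crank '0.010 0 0 0 0 0; 0.02 0 0 0 0 0; 0.03 0 0 0 0 0; 0.04 0 0 0 0 0; 0.05 0 0 0 0 0; 0.06 0 0 0 0 0; 0.07 0 0 0 0 0; 0.078 0 0 0 0 0'
python3 -m crank '0.003 0 0 0 0 0; 0.006 0 0 0 0 0'
python3 go.py -120 -37 113
python3 - <<'E'
from h import *
for n,(a,b,c,d),f in(("top",(140,240,155,330),3),("side",(150,260,190,320),3)):
    cv2.imwrite(f"pics/{n}2.png",cv2.resize(cv2.cvtColor(vision.camera(n),cv2.COLOR_RGB2BGR)[a:b,c:d],None,fx=f,fy=f,interpolation=cv2.INTER_CUBIC))
a=cv2.imread("pics/top2.png");b=cv2.imread("pics/side2.png");o=np.zeros((640,540,3),np.uint8);o[:300,:525]=a;o[305:635,:390]=b;cv2.imwrite("pics/j2.png",o)
E
```

```text
time: 3.05
ee_pos: [0.5308, 0.0539, 0.1131]
tcp_rot: [-90.0, 0.0, -2.0]
wrist_force: [-0.3, -0.1, 0.9]
opening: 0.0
time: 3.25
ee_pos: [0.5361, 0.0537, 0.1132]
tcp_rot: [-90.0, 0.0, -1.9]
wrist_force: [-0.8, 0.8, -0.2]
opening: 0.0002
t 3.25 ej mm [-35.7 -38.7] z 113.2 q [ 6.  3. -6. 81. -0. 98.] F [-0.8  0.8 -0.2] op 0.2
shift [-0.0843  0.0002  0.0015] turn [ 0.    -0.003 -0.   ]
```

View pics/j2.png

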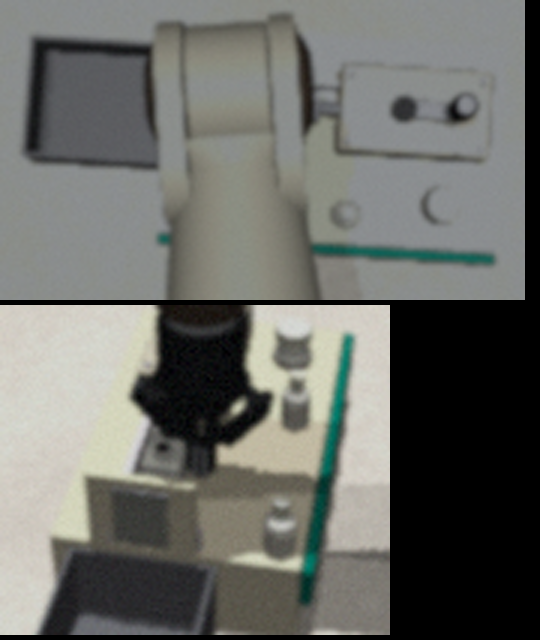

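```bash

python3 -m crank '0.003 0 0 0 0 0; 0.006 0 0 0 0 0' |grep force
python3 -m crank '0.002 0 0 0 0 0;0.002 0 0 0 0 0' |grep force
python3 -m crank '0.002 0 0 0 0 0;0.002 0 0 0 0 0' |grep force
python3 go.py -120 -37 113
```

```text
wrist_force: [-1.5, 0.8, 0.4]
wrist_force: [-0.4, -0.3, 0.6]
wrist_force: [-2.9, 0.6, 1.8]
t 3.95 ej mm [-26.1 -38.7] z 113.3 q [ 6.  4. -5. 81.  0. 98.] F [-2.9  0.6  1.8] op 0.1
shift [-0.0939  0.0003  0.0015] turn [-0.    -0.003 -0.001]
```

```bash

python3 -m crank '0.002 0 0 0 0 0;0.002 0 0 0 0 0' |grep force
python3 -m crank '0.002 0 0 0 0 0;0.002 0 0 0 0 0' |grep force
python3 go.py -120 -37 113
```

```text
wrist_force: [-14.2, 0.6, 8.1]
wrist_force: [-25.5, 1.2, 12.4]
t 4.35 ej mm [-25.9 -38.7] z 113.2 q [ 6.  5. -5. 81.  0. 97.] F [-25.5   1.2  12.4] op -0.0
shift [-0.0941  0.001   0.0015] turn [-0.    -0.002 -0.008]
```

```bash

python3 -m crank '-0.006 0 0 0 0 0; -0.03 0 0 0 0 0; -0.06 0 0 0 0 0;-0.06 -0.04 0 0 0 0;-0.06 -0.08 0 0 0 0;-0.06 -0.12 0 0 0 0;-0.06 -0.16 0 0 0 0;-0.06 -0.16 0 0 0 0' -1
python3 -m crank '-0.05 0 -0.05 0 0 0;-0.10 0 -0.10 0 0 0;-0.10 0 -0.15 0 0 0;-0.10 0 -0.20 0 0 0;-0.10 0 -0.20 0 0 0;-0.10 0 -0.20 0 0 0' -1
python3 go.py 0 -245 260
python3 - <<'E'
from h import *
for n,(a,b,c,d),f in(("top",(140,240,155,330),3),("side",(120,260,190,320),3)):
    cv2.imwrite(f"pics/{n}3.png",cv2.resize(cv2.cvtColor(vision.camera(n),cv2.COLOR_RGB2BGR)[a:b,c:d],None,fx=f,fy=f,interpolation=cv2.INTER_CUBIC))
a=cv2.imread("pics/top3.png");b=cv2.imread("pics/side3.png");o=np.zeros((600,790,3),np.uint8);o[:420,:390]=b;o=np.zeros((730,540,3),np.uint8);o[:300,:525]=a;o[305:725,:390]=b;cv2.imwrite("pics/j3.png",o[:600])
E
```

```text
time: 5.15
ee_pos: [0.4914, 0.0554, 0.2789]
tcp_rot: [-89.9, -0.5, -1.9]
wrist_force: [0.1, 0.2, 0.1]
opening: 0.0853
time: 5.75
ee_pos: [0.3824, -0.1443, 0.2729]
tcp_rot: [-90.1, -0.0, -2.2]
wrist_force: [-0.0, 0.6, 0.1]
opening: 0.0855
t 5.75 ej mm [-183.1 -241.5] z 272.9 q [-21. -13.  -4. 100.  -0.  72.] F [-0.   0.6  0.1] op 85.5
shift [ 0.1831  0.013  -0.0022] turn [ 0.001 -0.007  0.   ]
```

View pics/j3.png

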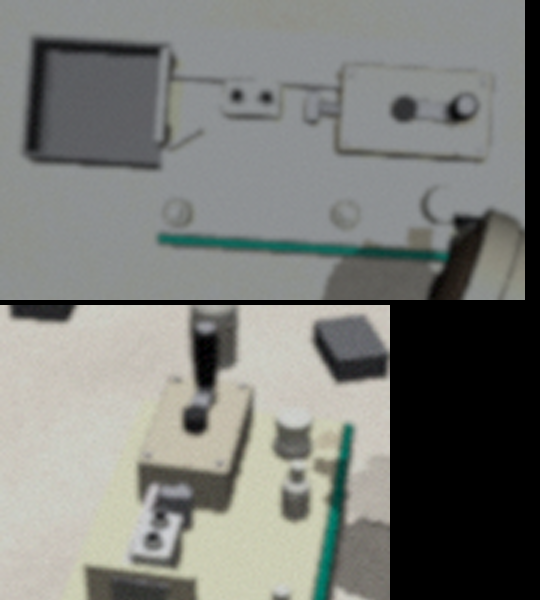

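```bash

python3 -m crank '0.05 0 -0.004 0 0 0;0.10 0 -0.004 0 0 0;0.15 0 -0.004 0 0 0;0.184 0 -0.004 0 0 0;0.184 0 -0.004 0 0 0;0.184 0 -0.004 0 0 0'
python3 go.py 1 -246 184
```

```text
time: 6.45
ee_pos: [0.5676, -0.1499, 0.272]
tcp_rot: [-90.0, 0.1, -1.8]
wrist_force: [-1.1, -0.4, -0.1]
opening: 0.0856
t 6.45 ej mm [   2.2 -241.3] z 272.0 q [-15.  11.  20.  99.   0.  77.] F [-1.1 -0.4 -0.1] op 85.6
shift [-0.001   0.088  -0.0048] turn [-0.001 -0.    -0.002]
```

```bash

python3 -m crank '-0.001 0.03 -0.005 0 0 0;-0.001 0.06 -0.005 0 0 0;-0.001 0.088 -0.005 0 0 0;-0.001 0.088 -0.005 0 0 0;-0.001 0.088 -0.005 0 0 0'
python3 go.py 1 -246 184
python3 - <<'E'
from h import *
cv2.imwrite("pics/s4.png",cv2.resize(cv2.cvtColor(vision.camera("side"),cv2.COLOR_RGB2BGR)[80:240,180:340],None,fx=3.5,fy=3.5,interpolation=cv2.INTER_CUBIC))
E
```

```text
time: 6.95
ee_pos: [0.5652, -0.1559, 0.1868]
tcp_rot: [-90.0, -0.0, -1.9]
wrist_force: [0.1, -1.5, 0.7]
opening: 0.0858
t 6.95 ej mm [-1.000e-01 -2.474e+02] z 186.8 q [-15.   9.   9.  89.   0.  77.] F [ 0.1 -1.5  0.7] op 85.8
shift [0.0011 0.0028 0.0014] turn [ 0.    -0.002  0.001]
```

View pics/s4.png

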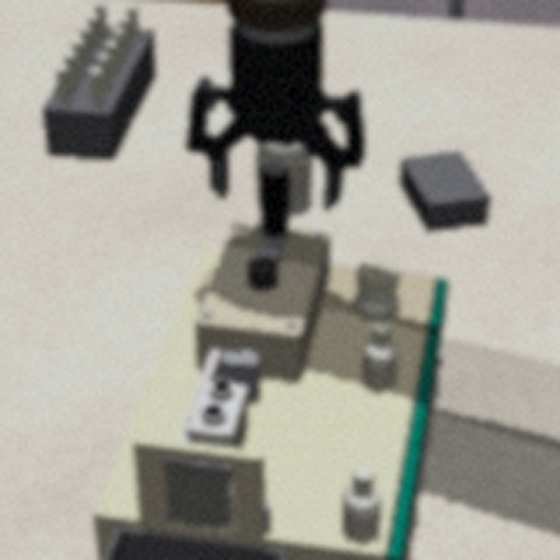

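```bash

python3 -m crank '0 0.002 0 0 0 0;0 0.002 0 0 0 0;0 0.002 0 0 0 0;0 0.002 0 0 0 0;0 0.002 0 0 0 0;0 0.002 0 0 0 0' 1 40
python3 go.py 0 -245 184
```

```text
time: 7.6
ee_pos: [0.566, -0.1565, 0.1837]
tcp_rot: [-90.0, -0.0, -1.9]
wrist_force: [0.7, -0.0, 2.8]
opening: 0.0228
t 7.6 ej mm [   0.8 -247.9] z 183.7 q [-15.   9.   8.  89.   0.  76.] F [ 0.7 -0.   2.8] op 22.8
shift [-0.0008 -0.0003  0.0029] turn [ 0.    -0.003  0.001]
```

```bash

python3 -m crank '-0.0107 0 0.0011 0 0 0;-0.021 0 0.0042 0 0 0;-0.0306 0 0.0093 0 0 0;-0.0389 0 0.0161 0 0 0;-0.0457 0 0.0244 0 0 0;-0.0508 0 0.034 0 0 0;-0.0539 0 0.0443 0 0 0;-0.055 0 0.055 0 0 0'
python3 go.py -55 -190 184
```

```text
time: 8.4
ee_pos: [0.5129, -0.0991, 0.1837]
tcp_rot: [-90.1, -0.1, -2.0]
wrist_force: [9.8, -1.6, 1.6]
opening: 0.0229
t 8.4 ej mm [ -54.1 -192.2] z 183.7 q [-11.   0.  -1.  88.  -0.  81.] F [ 9.8 -1.6  1.6] op 22.9
shift [-0.0009 -0.0003  0.0022] turn [ 0.001 -0.003  0.002]
```

```bash

python3 -m crank '0.0026 0 0.0107 0 0 0;0.0057 0 0.021 0 0 0;0.0108 0 0.0306 0 0 0;0.0176 0 0.0389 0 0 0;0.0259 0 0.0457 0 0 0;0.0355 0 0.0508 0 0 0;0.0458 0 0.0539 0 0 0;0.0565 0 0.055 0 0 0'
python3 go.py 0 -135 184
```

```text
time: 9.2
ee_pos: [0.5703, -0.0463, 0.1836]
tcp_rot: [-90.1, 0.1, -1.9]
wrist_force: [-3.3, -5.6, 7.1]
opening: 0.0229
t 9.2 ej mm [   1.7 -137.6] z 183.6 q [-5.  7.  6. 89. -0. 87.] F [-3.3 -5.6  7.1] op 22.9
shift [-0.0017 -0.0004  0.0026] turn [ 0.001 -0.002 -0.001]
```

```bash

python3 -m crank '0.0107 0 -0.0021 0 0 0;0.021 0 -0.0052 0 0 0;0.0306 0 -0.0103 0 0 0;0.0389 0 -0.0171 0 0 0;0.0457 0 -0.0254 0 0 0;0.0508 0 -0.035 0 0 0;0.0539 0 -0.0453 0 0 0;0.055 0 -0.056 0 0 0'
python3 go.py 55 -190 184
```

```text
time: 10.0
ee_pos: [0.6233, -0.1036, 0.1836]
tcp_rot: [-90.0, 0.1, -1.9]
wrist_force: [-5.2, 3.1, 8.4]
opening: 0.0229
t 10.0 ej mm [  56.4 -193.2] z 183.6 q [-9. 16. 16. 90.  0. 82.] F [-5.2  3.1  8.4] op 22.9
shift [-0.0014 -0.0004  0.0032] turn [-0.001 -0.002 -0.002]
```

```bash

python3 -m crank '-0.0016 0 -0.0107 0 0 0;-0.0047 0 -0.021 0 0 0;-0.0098 0 -0.0306 0 0 0;-0.0166 0 -0.0389 0 0 0;-0.0249 0 -0.0457 0 0 0;-0.0345 0 -0.0508 0 0 0;-0.0448 0 -0.0539 0 0 0;-0.0555 0 -0.055 0 0 0'
python3 go.py 0 -245 184
python3 -m crank '-0.0107 0 0.0011 0 0 0;-0.021 0 0.0042 0 0 0;-0.0306 0 0.0093 0 0 0;-0.0389 0 0.0161 0 0 0;-0.0457 0 0.0244 0 0 0;-0.0508 0 0.034 0 0 0;-0.0539 0 0.0443 0 0 0;-0.055 0 0.055 0 0 0'
python3 go.py -55 -190 184
python3 - <<'E'
from h import *
cv2.imwrite("pics/s5.png",cv2.resize(cv2.cvtColor(vision.camera("side"),cv2.COLOR_RGB2BGR)[120:310,170:350],None,fx=3.1,fy=3.1,interpolation=cv2.INTER_CUBIC))
E
```

```text
time: 10.8
ee_pos: [0.5665, -0.1566, 0.1836]
tcp_rot: [-90.0, -0.0, -1.9]
wrist_force: [3.8, 5.4, 5.7]
opening: 0.0231
t 10.8 ej mm [   1.3 -248. ] z 183.6 q [-15.   9.   8.  89.   0.  76.] F [3.8 5.4 5.7] op 23.1
shift [-0.0013 -0.0004  0.003 ] turn [-0.001 -0.002  0.001]
time: 11.6
ee_pos: [0.513, -0.1005, 0.1836]
tcp_rot: [-90.1, 0.0, -2.0]
wrist_force: [4.1, -3.8, 5.7]
opening: 0.0229
t 11.6 ej mm [ -53.9 -193.6] z 183.6 q [-11.   0.  -1.  88.  -0.  81.] F [ 4.1 -3.8  5.7] op 22.9
shift [-0.0011 -0.0004  0.0036] turn [ 0.002 -0.003 -0.   ]
```

View pics/s5.png

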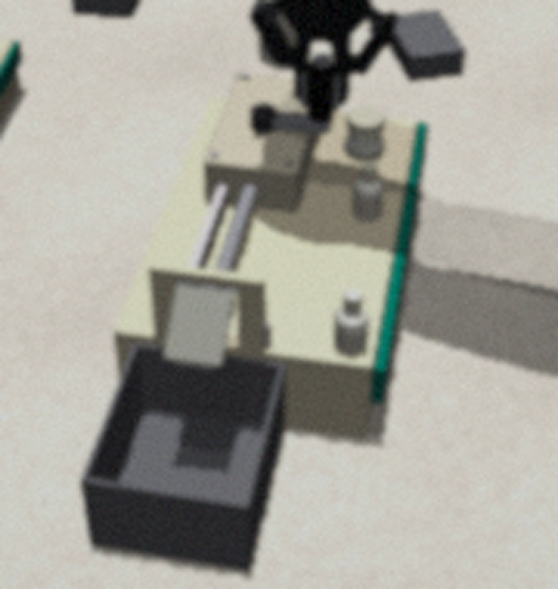

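```bash

python3 -m crank '0.0011 0 0.0107 0 0 0;0.0042 0 0.021 0 0 0;0.0093 0 0.0306 0 0 0;0.0161 0 0.0389 0 0 0;0.0244 0 0.0457 0 0 0;0.034 0 0.0508 0 0 0;0.0443 0 0.0539 0 0 0;0.055 0 0.055 0 0 0'
python3 -m crank '0 0 0 0 0 0;0 0 0 0 0 0;0 0 0 0 0 0'
python3 go.py 0 -135 184
python3 - <<'E'
from h import *
cv2.imwrite("pics/s6.png",cv2.resize(cv2.cvtColor(vision.camera("side"),cv2.COLOR_RGB2BGR)[120:310,170:350],None,fx=3.1,fy=3.1,interpolation=cv2.INTER_CUBIC))
E
```

```text
time: 12.45
ee_pos: [0.5693, -0.0465, 0.1835]
tcp_rot: [-90.0, 0.2, -1.9]
wrist_force: [-5.0, 1.1, 10.3]
opening: 0.0232
time: 12.75
ee_pos: [0.5692, -0.0466, 0.1836]
tcp_rot: [-89.9, 0.1, -1.9]
wrist_force: [-4.0, 3.7, 9.2]
opening: 0.0232
t 12.75 ej mm [   0.6 -137.9] z 183.6 q [-5.  7.  6. 89.  0. 87.] F [-4.   3.7  9.2] op 23.2
shift [-0.0006 -0.0004  0.0029] turn [-0.001 -0.002 -0.002]
```

View pics/s6.png

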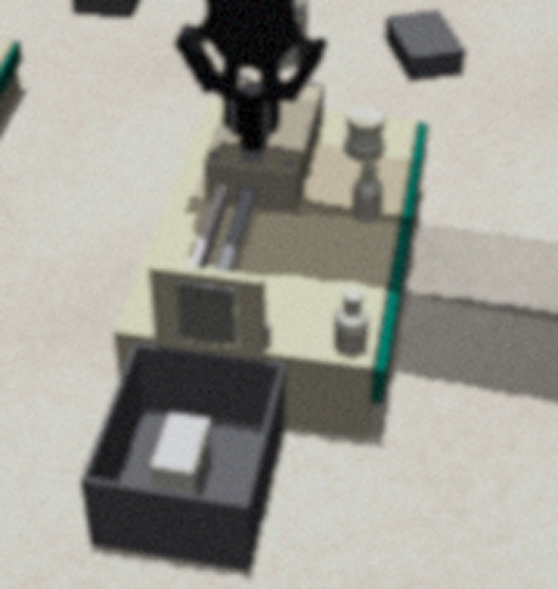

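```bash

python3 -m crank '-0.0107 0 -0.0011 0 0 0;-0.021 0 -0.0042 0 0 0;-0.0306 0 -0.0093 0 0 0;-0.0389 0 -0.0161 0 0 0;-0.0457 0 -0.0244 0 0 0;-0.0508 0 -0.034 0 0 0;-0.0539 0 -0.0443 0 0 0;-0.055 0 -0.055 0 0 0'
python3 -m crank '0.0011 0 -0.0107 0 0 0;0.0042 0 -0.021 0 0 0;0.0093 0 -0.0306 0 0 0;0.0161 0 -0.0389 0 0 0;0.0244 0 -0.0457 0 0 0;0.034 0 -0.0508 0 0 0;0.0443 0 -0.0539 0 0 0;0.055 0 -0.055 0 0 0'
python3 go.py 0 -245 184
```

```text
time: 13.6
ee_pos: [0.5129, -0.1011, 0.1836]
tcp_rot: [-90.1, 0.0, -2.0]
wrist_force: [5.4, -3.6, 5.2]
opening: 0.0232
time: 14.4
ee_pos: [0.5671, -0.1567, 0.1836]
tcp_rot: [-89.9, -0.0, -1.9]
wrist_force: [3.3, 6.4, 7.8]
opening: 0.0235
t 14.4 ej mm [   1.9 -248.1] z 183.6 q [-15.   9.   9.  89.   0.  76.] F [3.3 6.4 7.8] op 23.5
shift [-0.0019 -0.0004  0.0031] turn [-0.002 -0.002  0.   ]
```

```bash

python3 -m crank '0.0107 0 0.0011 0 0 0;0.021 0 0.0042 0 0 0;0.0306 0 0.0093 0 0 0;0.0389 0 0.0161 0 0 0;0.0457 0 0.0244 0 0 0;0.0508 0 0.034 0 0 0;0.0539 0 0.0443 0 0 0;0.055 0 0.055 0 0 0'
python3 -m crank '-0.0011 0 0.0107 0 0 0;-0.0042 0 0.021 0 0 0;-0.0093 0 0.0306 0 0 0;-0.0161 0 0.0389 0 0 0;-0.0244 0 0.0457 0 0 0;-0.034 0 0.0508 0 0 0;-0.0443 0 0.0539 0 0 0;-0.055 0 0.055 0 0 0'
python3 go.py 0 -135 184
```

```text
time: 15.2
ee_pos: [0.6232, -0.1033, 0.1836]
tcp_rot: [-90.0, 0.1, -1.9]
wrist_force: [-3.6, 1.1, 9.0]
opening: 0.0229
time: 16.0
ee_pos: [0.5694, -0.0464, 0.1836]
tcp_rot: [-90.0, 0.1, -1.9]
wrist_force: [-1.3, -0.1, 7.3]
opening: 0.023
t 16.0 ej mm [   0.8 -137.8] z 183.6 q [-5.  7.  6. 89.  0. 87.] F [-1.3 -0.1  7.3] op 23.0
shift [-0.0008 -0.0004  0.0028] turn [-0.001 -0.002 -0.001]
```

```bash

python3 -m crank '-0.0107 0 -0.0011 0 0 0;-0.021 0 -0.0042 0 0 0;-0.0306 0 -0.0093 0 0 0;-0.0389 0 -0.0161 0 0 0;-0.0457 0 -0.0244 0 0 0;-0.0508 0 -0.034 0 0 0;-0.0539 0 -0.0443 0 0 0;-0.055 0 -0.055 0 0 0'
python3 -m crank '0.0011 0 -0.0107 0 0 0;0.0042 0 -0.021 0 0 0;0.0093 0 -0.0306 0 0 0;0.0161 0 -0.0389 0 0 0;0.0244 0 -0.0457 0 0 0;0.034 0 -0.0508 0 0 0;0.0443 0 -0.0539 0 0 0;0.054 0 -0.055 0 0 0'
python3 -m crank '0 0 0 0 0 0;0 0 0 0 0 0;0 0 0 0 0 0'
python3 go.py 0 -245 184
```

```text
time: 16.8
ee_pos: [0.513, -0.1008, 0.1836]
tcp_rot: [-90.0, 0.0, -1.9]
wrist_force: [4.2, -1.0, 5.6]
opening: 0.023
time: 17.6
ee_pos: [0.5658, -0.1567, 0.1835]
tcp_rot: [-89.9, 0.0, -1.9]
wrist_force: [0.2, 6.6, 8.2]
opening: 0.023
time: 17.9
ee_pos: [0.5656, -0.1566, 0.1836]
tcp_rot: [-89.9, 0.0, -1.9]
wrist_force: [0.0, 2.6, 7.9]
opening: 0.0229
t 17.9 ej mm [   0.4 -248. ] z 183.6 q [-15.   9.   8.  89.   0.  76.] F [0.  2.6 7.9] op 22.9
shift [-0.0004 -0.0004  0.003 ] turn [-0.001 -0.002 -0.   ]
```

Home again (the start grasp was at x 0.8, y -247.9). Release and rise.

```bash

python3 -m crank '0 0 0 0 0 0;0 0 0 0 0 0;0 0 0 0 0 0;0 0 0 0 0 0;0 0 0 0 0 0;0 0 0 0 0 0' -1
python3 -m crank '0 -0.03 0 0 0 0;0 -0.06 0 0 0 0;0 -0.09 0 0 0 0;-0.05 -0.09 0 0 0 0;-0.1 -0.09 0 0 0 0;-0.15 -0.09 0 0 0 0;-0.2 -0.09 0 0 0 0;-0.2 -0.09 0 0 0 0'
python3 -m crank '0 0 0 0 0 0;0 0 0 0 0 0;0 0 0 0 0 0;0 0 0 0 0 0;0 0 0 0 0 0;0 0 0 0 0 0'
python3 - <<'E'
from h import *
for n,(a,b,c,d),f in(("top",(140,240,155,330),3),("side",(120,310,190,320),3)):
    cv2.imwrite(f"pics/{n}7.png",cv2.resize(cv2.cvtColor(vision.camera(n),cv2.COLOR_RGB2BGR)[a:b,c:d],None,fx=f*.75,fy=f*.75,interpolation=cv2.INTER_CUBIC))
a=cv2.imread("pics/top7.png");b=cv2.imread("pics/side7.png");o=np.zeros((600,790,3),np.uint8);o[:a.shape[0],:a.shape[1]]=a;o[:b.shape[0],400:400+b.shape[1]]=b;cv2.imwrite("pics/j7.png",o)
E
```

```text
time: 18.5
ee_pos: [0.5657, -0.1575, 0.1832]
tcp_rot: [-90.0, 0.0, -2.0]
wrist_force: [0.7, 0.4, -0.4]
opening: 0.085
time: 19.3
ee_pos: [0.3615, -0.1501, 0.2749]
tcp_rot: [-90.1, -0.1, -2.0]
wrist_force: [0.8, -0.3, 1.1]
opening: 0.0854
time: 19.9
ee_pos: [0.3662, -0.1506, 0.273]
tcp_rot: [-90.0, 0.0, -1.9]
wrist_force: [-0.3, -0.9, -0.4]
opening: 0.0855
```

View pics/j7.png

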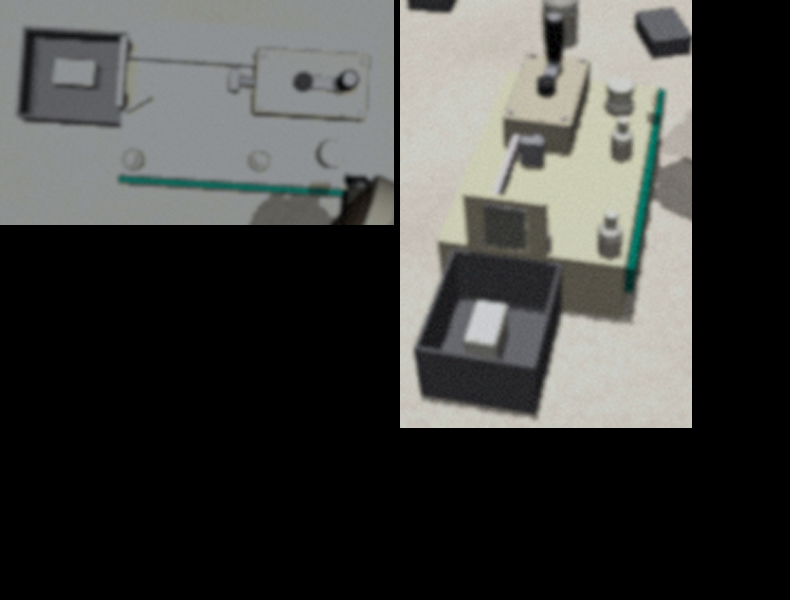

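The pictures show the cassette in the tub (top crop at about (75,72)), the ram and crank home, the flap shut and the bottles and jar standing. Handing in.

```bash
python3 -c "
from workcell import bot
print(bot.job_done())"
```

```text
the job is handed in; nothing more can be done
None
```

The cassette is in the waste tub and the job is handed in, at about 20 s of the 72 s allowed; no verdict was reported.

I pushed the cassette with shut fingers square against the lane's back fence. I then gripped the sleeve and wound the crank one and a half turns clockwise until the cassette dropped through the flap. I wound it back home with the sleeve held throughout, then let go and backed the arm away.

**Last checks:** The final pictures show the cassette lying in the tub, the flap shut, the crank and ram home, and both bottles and the jar standing where they were. The beaker and basket were not in those crops, but the arm went nowhere near them after its first move. The wrist force after release was about 1 N, so the robot was touching nothing.

**Disagreements:**
- The side camera placed points up to about 10 mm from where the top camera did. I relied on the top view, and the fence contact and sleeve grasp confirmed it.
- The wrist force read about 28 N at the fence and about 12 N at most while cranking, from small errors in where I placed the crank axis. Both are well under the limits.

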